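Refit the filter cover of the studio dust extractor

ROBOT

A 7-joint arm with a two-finger parallel gripper is mounted at the origin on the work surface. World frame = base frame: x ahead of the robot, y to its left, z up, the work surface at z = 0. Lengths are in m, angles in rad, forces in N, time in s.
With the tool pointing down it reaches from about 0.4 to 0.85 m from the base axis. Payload 10.4 kg.
Tool frame: the origin (TCP) lies on the mounting face of the last link; the fingertips stand r.tips_ahead ahead of it and the grasp point (between the pads) lies 164 mm ahead of it (r.tips_ahead is the distance from the TCP to the fingertips, in m); z points along the fingers, y is the line along which they close (so a half turn about z gives the same grasp; the last joint's range is limited). The gripper opens to 87 mm and grips with 3 to 60 N. Pads are 19 mm wide; open, the fingers measure 117 mm over their backs; the gripper's body (75 mm by 190 mm) begins 51 mm behind the grasp point.
Start: joints at [-1.127, 0.332, -0.065, 1.46, 0.022, 1.35, -0.088], TCP at [0.281, 0.558, 0.405] pointing down, gripper open.
Joint ranges: [-2.6, 2.6], [-0.5, 2.12], [-1.47, 1.34], [0.16, 2.42], [-1.27, 4.41], [0.06, 2.06], [-2.6, 2.6]. Speed limits (rad/s): [2.22, 2.22, 2.79, 2.79, 3.14, 3.14, 3.14].

INTERFACE

Orientations are given as a unit quaternion [x, y, z, w].
In Python, from bench import telemetry, imaging, job, r gives the robot as it stands.
- The arm moves only by the tool move_arm, never from a script. Its argument "steps" is a list of rows, each an object of numbers: "dx", "dy", "dz": the shift along the tool's x, y, z in cm; "spin": the turn about the tool's z in rad. In form: [{"dx": .., "dy": .., "dz": .., "spin": ..}, ...]. A call has 1 to 12 rows; each row shifts and turns the commanded pose from where the row before left it, along the tool's axes as they then stand; what a row does not reach is not made up. A row lasts 1/10 s, in which the tool goes at most 50 mm and 8.59 degrees, less where a joint would pass 70% of its speed; a pose out of reach is approached as far as the arm can. A call with a gripper value outside its range is refused whole. "claw" is the finger opening in cm, from 0 to 8.7, set as the call begins (left out, the last holds). The fingers move at their own pace and stop on an object; "squeeze" is the grip in N (left out, the last holds). Time passes only in rows, so rows that do not move let the fingers close. It gives the time, the measured TCP pose, the force, the opening and the grip force at its end, in the units of the state.
- telemetry.read_state(): the state, without advancing time (a new reading comes with each control period).
- imaging.camera(name): name is "side" or "top"; returns a dict with "img" (420x560x3 uint8, red, green, blue), "camera_matrix" (3x3 intrinsics, pixels), "R" (3x3) and "t" (3): a world point X has camera coordinates R X + t. Camera axes: x right, y down, z forward; pixel columns grow to the right and rows downward; lengths in m; the calibration is good to about 2 mm. A picture is of the moment at which its call begins. There is no depth.
- job.close_job(): hands the job in; it is judged then, once.
The state is a dict: "time": time; "joint_positions": joint angles; "joint_vel": joint speeds; "joint_torque": joint torques, N m; "ee_pos": TCP position; "eef_rot": TCP orientation; "ft_force": force on the tool from outside, world axes, zero at the start; "torque": the same for the moment, N m; "width": finger opening in m; "grip_force": force on a finger pad.
Only numpy, scipy, OpenCV 4.12 (cv2) and the standard library are available. Lean on these libraries where they do the work, as an engineer would, in place of code of your own. Each camera call takes 0.05 s, during which the arm holds its last target. There are 200 camera calls.

TASK

Refit the blue cover on the grey dust extractor: holding it tilted, hook its metal tongue under the dark steel ledge, then swing it down under control (do not let it drop) until it lies fully home in its recess. Then turn the red catch over the cover's edge as far as its stop, and let go of everything. Leave the other things on the table where they are.

Things in the scene. Friction and masses are not known exactly. Their poses are not given: they have to be found in the camera images.
- housing: Grey dust extractor, fixed box 232 (x) x 190 (y) x 90 mm high. Origin: centre of its underside. Ledge at its -x end (towards the robot), catch at +x. Rim top z = 90. Recess open at the top, seat at z = 82, upright walls at y = +-64 and x = +81. The cover (166 long with tongue) goes into the 171 mm recess only tongue first, tilted with its +x end up.
- ledge (a point): Middle of the free lower edge of the dark steel ledge: x = -75, y = 0, z = 94 mm in the housing, 12 above the seat. The ledge, 128 wide (y), runs from here back to the pocket's back wall at x = -90, where its underside is 8 above the seat (flared); its top is at about z = 98. A cover tilted 0.2 to 0.3 rad, tongue tip on or near the seat, passes under it to the back wall.
- cover: Blue plate 150 (x) x 120 (y) x 6 mm, about 0.25 kg, lying on the table. Origin: centre of its underside; z up. Bare-metal tongue 16 long, 90 wide, 6 thick, flush with the plate, at its -x edge. On its middle a yellow grip, an upright slab 12 thick (x) x 56 wide (y), top 46 above the underside: pinch it across x from above. Seated, its axes agree with the housing's.
- tongue_tip (a point): Middle of the end of the cover's tongue: x = -91, y = 0, z = 3 mm in the cover's frame (mid-thickness); axes as the cover's.
- seat (a point): Point on the housing (x = 3.5, y = 0, z = 82 mm in its frame) where the cover's origin lies when seated, with 2.5 mm play each way along x and 4 mm along y; axes as the housing's.
- catch (a joint): Angle (rad) of the red catch, a turn-button on an upright axis at x = 100, y = 0 mm of the housing. 0 to 1.45, growing anticlockwise seen from above. At 0 it points almost along the housing's +y, clear of the recess; at the 1.45 stop it points to -x, over the cover's edge. Starts at 0 to 0.2, stays where left (friction 0.05 N m). It would block the cover if turned first.
- catch_grip (a point): Point on the catch's axis, 22 mm above the rim, at a height to grip; its x axis runs along the catch to its pointing end. The catch is an upright slab 36 long (x, centred on the axis) x 12 thick (y), top 30 mm above the rim, with a flat finger at its foot, 12 wide, 1 to 6 mm above the rim, reaching 38 mm from the axis.
- bear: small terracotta bear figurine, 60 x 20 x 48 high mm; loose, leave it alone. Origin: centre of its underside.
- mug: blue ceramic mug, 72 across, 75 high, handle at its side, sizes in mm; loose, leave it alone. Origin: centre of its underside.
- jar: glaze jar with yellow cap, 66 across, 90 high mm; loose, leave it alone. Origin: centre of its underside.
- bowl: green glazed bowl, 110 across, 50 high mm; loose, leave it alone. Origin: centre of its underside.
- bottle: small bottle with red cap, 40 across, 85 high mm; loose, leave it alone. Origin: centre of its underside.
- pot: small pot with black cap, 56 across, 60 high mm; loose, leave it alone. Origin: centre of its underside.
- brush: paint brush lying on the table along its x axis, about 200 mm; loose, leave it alone. Origin: centre of its underside.
There are look-alikes about, which are no part of the job. Of the things like the cover, leave any that is pink; of the rest the smaller one is meant.

How it is judged:
By the outcome, as a careful person would: the job done as asked, in the order asked, and still so for the second after the job is handed in, with the robot touching nothing.
It also fails if it takes over 58 s, if anything falls off the work surface, if the arm or the gripper's body presses on something with over 40 N, if the wrist force passes 120 N, or if a joint passes its speed limit or range.

## Working session

There is one attempt and no reset: what is moved stays moved. The work goes in short steps, Python scripts to look and compute and a tool call to move; the robot and the scene stay as the last step left them, time stands still between calls to the robot, and variables do not carry over. Pictures are saved under pics/ and viewed, at most 10 in all, crops included, and the job is handed in when it is done.

Besides the shell and the picture viewer there is one more tool, called by a JSON object that holds its "name" and its "arguments". move_arm: Moves the arm, as the interface text tells. Its arguments: {"type":"object","properties":{"steps":{"type":"array","items":{"type":"object","properties":{"dx":{"type":"number"},"dy":{"type":"number"},"dz":{"type":"number"},"spin":{"type":"number"}}}},"claw":{"type":"number"},"squeeze":{"type":"number"}},"required":["steps"]}

```bash
mkdir -p pics; ls
python3 - <<'E'
from bench import telemetry, imaging, job, r
import cv2,pickle
for n in("top","side"):
    c=imaging.camera(n); pickle.dump(c,open(f"pics/{n}0.pkl","wb")); cv2.imwrite(f"pics/{n}0.png",c["img"][:,:,::-1])
    print(n,c["camera_matrix"],c["R"],c["t"])
s=telemetry.read_state(); print(s, r.tips_ahead)
E
```

```text
pics
top [[417.74798805   0.         272.94666445]
 [  0.         417.74798805 205.67746801]
 [  0.           0.           1.        ]] [[ 0.01208424 -0.99990729  0.00627488]
 [-0.9978315  -0.01246473 -0.06462916]
 [ 0.06470139 -0.00548028 -0.99788962]] [-0.01141088  0.51823503  1.17374507]
side [[378.86686029   0.         280.00712581]
 [  0.         378.86686029 214.24214986]
 [  0.           0.           1.        ]] [[ 0.69512172 -0.71888639  0.00285475]
 [-0.47996944 -0.46705181 -0.74262504]
 [ 0.53519635  0.5148446  -0.66970135]] [-0.36281251  0.32174978  0.79231545]
{'time': 0.1, 'joint_positions': array([-1.12660331,  0.33282412, -0.06469883,  1.46088208,  0.02162497,
        1.34989909, -0.08850549]), 'joint_vel': array([ 6.52794261e-05, -1.36127635e-03, -1.11973078e-03, -2.05313606e-03,
        4.15762536e-05, -3.41109659e-04, -1.63971317e-03]), 'joint_torque': array([ 1.03181272e-03, -6.24543571e+01,  2.44132604e-02, -3.90714169e+01,
       -6.14460767e-02,  3.67500563e-02,  4.84503232e-05]), 'ee_pos': array([0.28121017, 0.55802958, 0.40401189]), 'eef_rot': array([ 2.31274151e-01,  9.72888397e-01, -6.48833948e-04, -1.10649760e-04]), 'ft_force': array([-0.07296464, -0.10355524,  0.03430113]), 'torque': array([-0.01454877,  0.01510569,  0.02568188]), 'grip_force': 0.0, 'width': 0.08671669098485466} 0.1822
```

View pics/top0.png

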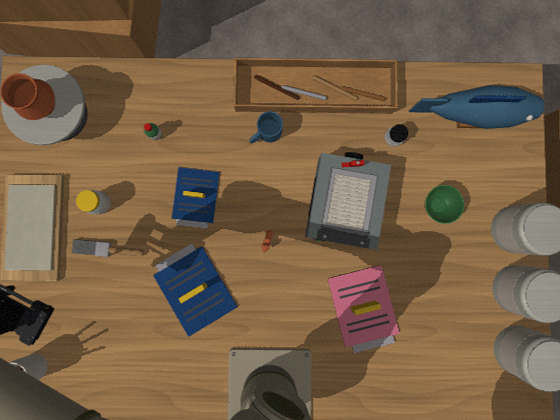

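View pics/side0.png

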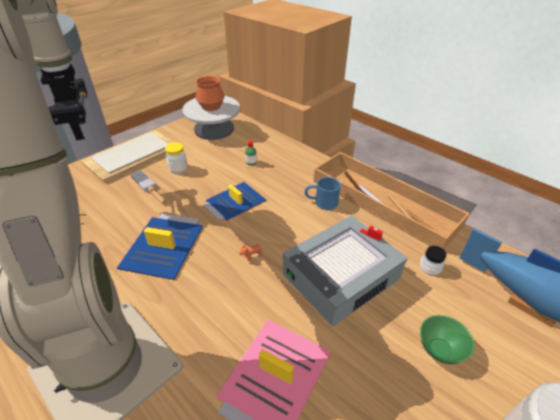

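The small blue cover is at about (195,195) in the top view, with its grip at (194,194) and its tongue at (190,222), towards the robot. The housing is at about (348,200), with the ledge at (343,236) and the red catch at (353,163). Next I'll measure both and look at an enlarged housing.

```bash
cat > h.py <<'E'
import numpy as np,cv2,pickle
from scipy.spatial.transform import Rotation as Ro
def ray(c,uv,z):
    uv=np.atleast_2d(uv).astype(float); d=np.c_[uv,np.ones(len(uv))]@np.linalg.inv(c["camera_matrix"]).T@c["R"]
    C=-c["R"].T@c["t"]; return C+d*((z-C[2])/d[:,2])[:,None]
def proj(c,X):
    p=(np.atleast_2d(X)@c["R"].T+c["t"])@c["camera_matrix"].T; return p[:,:2]/p[:,2:]
def mask(c,lo,hi,box):
    h=cv2.cvtColor(c["img"],cv2.COLOR_RGB2HSV); m=cv2.inRange(h,lo,hi); k=np.zeros_like(m); x0,x1,y0,y1=box; k[y0:y1,x0:x1]=m[y0:y1,x0:x1]; return k
def blob(m):
    return max(cv2.findContours(m,0,cv2.CHAIN_APPROX_NONE)[0],key=cv2.contourArea)
def rect(c,m,z):
    P=ray(c,blob(m)[:,0],z); (cx,cy),(w,h),a=cv2.minAreaRect((P[:,:2]*1000).astype(np.float32))
    return (cx,cy),(w,h),a
E
python3 - <<'E'
from h import *
c=pickle.load(open("pics/top0.pkl","rb"))
print("C",-c["R"].T@c["t"])
b=(165,230,160,235)
print("blue",rect(c,mask(c,(100,120,40),(125,255,255),b),.006))
print("yel",rect(c,mask(c,(18,120,100),(35,255,255),b),.046))
b=(300,400,145,255)
print("red",rect(c,mask(c,(0,150,80),(8,255,255),(300,400,145,180)),.12))
print("white",rect(c,mask(c,(0,0,150),(180,70,255),b),.082))
print("grey",rect(c,mask(c,(80,5,90),(120,90,170),b),.09))
im=c["img"][140:260,290:410,::-1]; cv2.imwrite("pics/hz.png",cv2.resize(im,None,fx=5,fy=5,interpolation=cv2.INTER_CUBIC))
E
```

```text
C [0.44130619 0.0014823  1.20483273]
blue ((548.013671875, 218.92660522460938), (116.80487060546875, 147.90780639648438), 84.10062408447266)
yel ((546.731201171875, 217.82521057128906), (57.41419982910156, 13.487849235534668), 83.57586669921875)
red ((625.7327270507812, -212.7152862548828), (13.935359001159668, 58.37074661254883), 6.493262767791748)
white ((530.5047607421875, -208.69619750976562), (97.49101257324219, 131.4676513671875), 80.21258544921875)
grey ((547.6564331054688, -294.92254638671875), (22.443674087524414, 21.40447998046875), 59.424560546875)
```

View pics/hz.png

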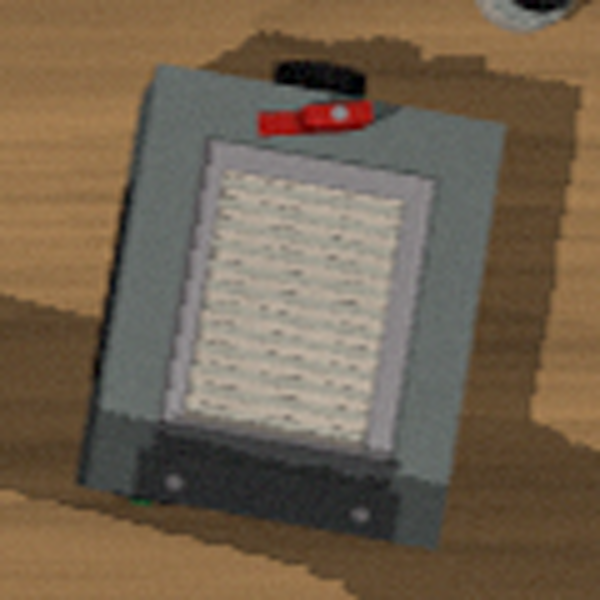

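The enlarged housing shows its rim corners at (158,66), (505,126) and (437,548). The recess's +x corners are at (210,140) and (437,180), and the catch body is at about (338,114) with its finger pointing left (+y).

Run:
```python
from h import *
c=pickle.load(open("pics/top0.pkl","rb"))
A=np.array([(158,66),(505,126),(437,548),(210,140),(437,180)])
M=np.array([(116,95),(116,-95),(-116,-95),(81,64),(81,-64)])/1000
W=ray(c,np.c_[290+(A[:,0]+.5)/5-.5,140+(A[:,1]+.5)/5-.5],.09)[:,:2]
m0,w0=M.mean(0),W.mean(0); u,s,vt=np.linalg.svd((M-m0).T@(W-w0)); Rm=(u@vt).T; t=w0-Rm@m0
yaw=np.arctan2(Rm[1,0],Rm[0,0]); print("house",t,yaw,"res mm",np.round(1000*((M@Rm.T+t)-W),1))
for n,p in dict(seat=(.0035,0),catch=(.1,0),ledge=(-.075,0)).items(): print(n,Rm@p+t)
# catch direction
P=ray(c,np.array([[290+(264)/5,140+124/5],[290+366/5,140+112/5]]),np.r_[.1]*1.1)
print(P, "rel angle",np.arctan2(*(P[0]-P[1])[[1,0]])-yaw-np.pi/2)
# cover side, yellow in side view
s=pickle.load(open("pics/side0.pkl","rb"))
m=mask(s,(18,120,100),(35,255,255),(205,270,170,225)); P=ray(s,blob(m)[:,0],.02); print("side yellow mid at px",blob(m)[:,0].mean(0), "proj of top-est", proj(s,[.547,.218,.03]))
from bench import telemetry
st=telemetry.read_state(); R=Ro.from_quat(st["eef_rot"]).as_matrix(); print(R.round(4))
```

```text
house [ 0.52892172 -0.2085874 ] -0.16170061663805904 res mm [[ 0.5 -0.4]
 [ 0.1 -0.5]
 [-1.9 -0.8]
 [ 0.9  2.9]
 [ 0.4 -1.1]]
seat [ 0.53237606 -0.20915089]
catch [ 0.62761721 -0.22468709]
ledge [ 0.4549001  -0.19651264]
[[ 0.62297783 -0.1880341   0.11      ]
 [ 0.63009562 -0.24209275  0.11      ]] rel angle 0.29261561306302575
side yellow mid at px [234.70454545 193.11363636] proj of top-est [[235.20383868 193.3585029 ]]
[[-8.93e-01  4.50e-01 -5.00e-04]
 [ 4.50e-01  8.93e-01 -1.20e-03]
 [-1.00e-04 -1.30e-03 -1.00e+00]]
```

{"name": "move_arm", "arguments": {"steps": [{"dx":-3.25,"dy":-1.53},{"dx":-3.25,"dy":-1.53},{"dx":-3.25,"dy":-1.53},{"dx":-3.25,"dy":-1.53},{"dx":-3.25,"dy":-1.53},{"dx":-3.25,"dy":-1.53},{"dx":-3.25,"dy":-1.53},{"dx":-3.25,"dy":-1.53},{"dx":-3.25,"dy":-1.53},{"dx":-3.25,"dy":-1.53},{"dx":-3.25,"dy":-1.53},{"dx":-3.25,"dy":-1.53}], "claw": 8.7, "squeeze": 15}}

```text
$.steps[0]: bad value
```

{"name": "move_arm", "arguments": {"steps": [{"spin":-0.12,"dz":3},{"spin":-0.12,"dz":3},{"spin":-0.12,"dz":3},{"dz":3},{"dz":2},{}]}}

```text
$.steps[0]: bad value
```

{"name": "move_arm", "arguments": {"steps": [{"dx":-3.2,"dy":-1.5,"dz":0,"spin":0},{"dx":-3.2,"dy":-1.5,"dz":0,"spin":0},{"dx":-3.2,"dy":-1.5,"dz":0,"spin":0},{"dx":-3.2,"dy":-1.5,"dz":0,"spin":0},{"dx":-3.2,"dy":-1.5,"dz":0,"spin":0},{"dx":-3.2,"dy":-1.5,"dz":0,"spin":0},{"dx":-3.2,"dy":-1.5,"dz":0,"spin":0},{"dx":-3.2,"dy":-1.5,"dz":0,"spin":0},{"dx":-3.2,"dy":-1.5,"dz":0,"spin":0},{"dx":-3.2,"dy":-1.5,"dz":0,"spin":0},{"dx":-3.2,"dy":-1.5,"dz":0,"spin":0},{"dx":-3.2,"dy":-1.5,"dz":0,"spin":0}], "claw": 8.7, "squeeze": 15}}

```text
time: 1.3
ee_pos: [0.5438, 0.2233, 0.4044]
eef_rot: [0.231, 0.973, -0.0, -0.0]
ft_force: [0.4, 1.4, -0.7]
width: 0.0868
grip_force: 0.0
```

{"name": "move_arm", "arguments": {"steps": [{"dx":0,"dy":0,"dz":3,"spin":-0.12},{"dx":0,"dy":0,"dz":3,"spin":-0.12},{"dx":0,"dy":0,"dz":3,"spin":-0.12},{"dx":0,"dy":0,"dz":3,"spin":0},{"dx":0,"dy":0,"dz":2,"spin":0},{"dx":0,"dy":0,"dz":0,"spin":0},{"dx":0,"dy":0,"dz":0,"spin":0}]}}

```text
time: 2.0
ee_pos: [0.5433, 0.2246, 0.2651]
eef_rot: [0.053, 0.999, -0.0, -0.0]
ft_force: [0.2, -0.0, 1.2]
width: 0.087
grip_force: 0.0
```

```bash
cat >> h.py <<'E'
def goto(x,y,z,yaw_y):
    "report move in tool axes (cm) to TCP x,y,z and tool y at world angle yaw_y"
    from bench import telemetry
    s=telemetry.read_state(); R=Ro.from_quat(s["eef_rot"]).as_matrix(); a=np.arctan2(R[1,1],R[0,1])
    d=R.T@(np.array([x,y,z])-s["ee_pos"])*100; sp=-((yaw_y-a+np.pi/2)%np.pi-np.pi/2)
    print("pos",s["ee_pos"].round(4),"f",s["ft_force"].round(1),"w",round(s["width"],4),"g",s["grip_force"],"j7",s["joint_positions"][6].round(2),"y-ang",a.round(3)); print("move cm",d.round(2),"spin",sp.round(3))
    print("R",R.round(3).tolist())
E
python3 - <<'E'
from h import *
goto(.547,.218,.196,np.radians(83.8))
from bench import imaging
for n in("top","side"):
    c=imaging.camera(n); pickle.dump(c,open(f"pics/{n}1.pkl","wb"))
a=pickle.load(open("pics/top1.pkl","rb"))["img"][140:260,120:280]; b=pickle.load(open("pics/side1.pkl","rb"))["img"][100:260,150:310]
cv2.imwrite("pics/ap.png",np.hstack([cv2.resize(a,(533,400)),cv2.resize(b,(267,400))])[:,:,::-1])
E
```

```text
pos [0.5433 0.2246 0.2651] f [ 0.2 -0.   1.2] w 0.087 g 0.0 j7 1.04 y-ang 1.464
move cm [-0.44 -0.62  6.91] spin 0.001
R [[-0.994, 0.107, -0.0], [0.107, 0.994, -0.0], [0.0, -0.0, -1.0]]
```

View pics/ap.png

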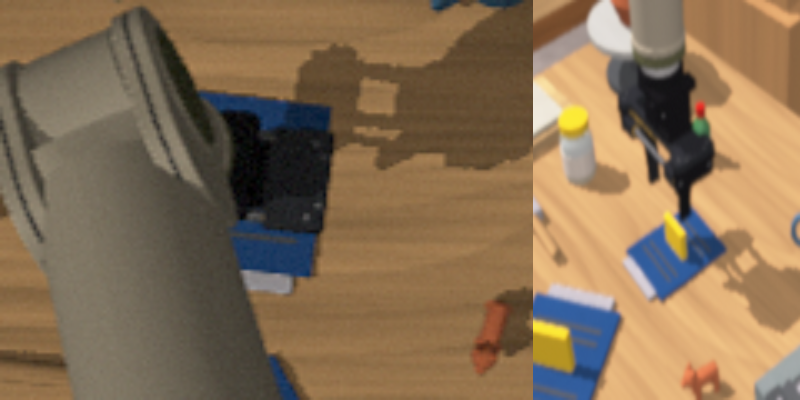

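The gripper is above the yellow grip with its fingers astride it along y, so I can descend and close.

{"name": "move_arm", "arguments": {"steps": [{"dx":-0.4,"dy":-0.6,"dz":2,"spin":0},{"dx":0,"dy":0,"dz":2.5,"spin":0},{"dx":0,"dy":0,"dz":2.4,"spin":0},{"dx":0,"dy":0,"dz":0,"spin":0},{"dx":0,"dy":0,"dz":0,"spin":0}]}}

```text
time: 2.6
ee_pos: [0.5469, 0.2184, 0.1971]
eef_rot: [0.053, 0.999, 0.0, 0.0]
ft_force: [0.6, 0.8, 0.7]
width: 0.0866
grip_force: 0.0
```

{"name": "move_arm", "arguments": {"steps": [{"dx":0,"dy":0,"dz":0,"spin":0},{"dx":0,"dy":0,"dz":0,"spin":0},{"dx":0,"dy":0,"dz":0,"spin":0},{"dx":0,"dy":0,"dz":0,"spin":0},{"dx":0,"dy":0,"dz":0,"spin":0},{"dx":0,"dy":0,"dz":0,"spin":0}], "claw": 4.5, "squeeze": 15}}

```text
time: 3.2
ee_pos: [0.5466, 0.2185, 0.1961]
eef_rot: [0.053, 0.999, 0.0, 0.0]
ft_force: [-0.1, 1.0, 2.6]
width: 0.0561
grip_force: 15.0
```

{"name": "move_arm", "arguments": {"steps": [{"dx":0,"dy":0,"dz":-1,"spin":0},{"dx":0,"dy":0,"dz":-3,"spin":0},{"dx":0,"dy":0,"dz":-3,"spin":0},{"dx":0,"dy":0,"dz":-3,"spin":0},{"dx":0,"dy":0,"dz":-3,"spin":0},{"dx":0,"dy":0,"dz":0,"spin":0},{"dx":0.5,"dy":-1.5,"dz":0,"spin":0},{"dx":1,"dy":-3,"dz":0,"spin":0},{"dx":1,"dy":-3,"dz":0,"spin":0},{"dx":1,"dy":-3,"dz":0,"spin":0},{"dx":1,"dy":-3,"dz":0,"spin":0},{"dx":1,"dy":-3,"dz":0,"spin":0}]}}

```text
time: 4.4
ee_pos: [0.4732, 0.0587, 0.3251]
eef_rot: [0.053, 0.999, -0.0, -0.001]
ft_force: [1.4, -0.5, -2.1]
width: 0.0557
grip_force: 15.0
```

{"name": "move_arm", "arguments": {"steps": [{"dx":1,"dy":-3,"dz":0,"spin":0},{"dx":1,"dy":-3,"dz":0,"spin":0},{"dx":1,"dy":-3,"dz":0,"spin":0},{"dx":1,"dy":-3,"dz":0,"spin":0},{"dx":1,"dy":-3,"dz":0,"spin":0},{"dx":1,"dy":-3,"dz":0,"spin":0},{"dx":1,"dy":-3,"dz":0,"spin":0},{"dx":0.5,"dy":-2,"dz":0,"spin":0.05},{"dx":0,"dy":0,"dz":0,"spin":0},{"dx":0,"dy":0,"dz":0,"spin":0}]}}

```text
time: 5.4
ee_pos: [0.3752, -0.1605, 0.3256]
eef_rot: [0.079, 0.997, 0.0, -0.0]
ft_force: [0.7, 0.9, -2.3]
width: 0.0559
grip_force: 15.0
```

Run:
```python
from h import *
goto(.375,-.1835,.164+.14,np.radians(80.7))
from bench import imaging
for n in("top","side"):
    c=imaging.camera(n); pickle.dump(c,open(f"pics/{n}2.pkl","wb"))
a=pickle.load(open("pics/top2.pkl","rb"))["img"][130:370,250:430]; b=pickle.load(open("pics/side2.pkl","rb"))["img"][150:420,170:440]
cv2.imwrite("pics/tl.png",np.hstack([cv2.resize(a,(300,400)),cv2.resize(b,(400,400))])[:,:,::-1])
```

```text
pos [ 0.3752 -0.1605  0.3256] f [ 0.7  0.9 -2.3] w 0.0559 g 15.00001619104296 j7 1.65 y-ang 1.412
move cm [-0.34 -2.28  2.15] spin 0.004
R [[-0.987, 0.158, -0.0], [0.158, 0.987, 0.0], [0.0, 0.0, -1.0]]
```

View pics/tl.png

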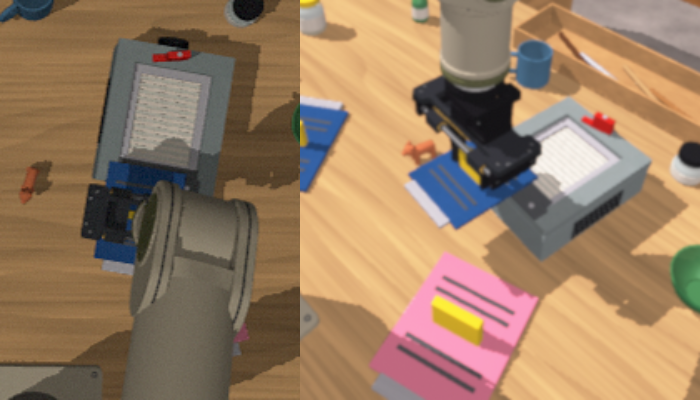

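The cover hangs level in the grip, with its +x end over the ledge end of the housing. I'll press it down on the housing's edge in small steps to tilt it.

{"name": "move_arm", "arguments": {"steps": [{"dx":-0.3,"dy":-2.3,"dz":0,"spin":0},{"dx":0,"dy":0,"dz":2.2,"spin":0},{"dx":0,"dy":0,"dz":0,"spin":0},{"dx":0,"dy":0,"dz":0.3,"spin":0},{"dx":0,"dy":0,"dz":0.3,"spin":0},{"dx":0,"dy":0,"dz":0,"spin":0}]}}

```text
time: 6.1
ee_pos: [0.3747, -0.1835, 0.2978]
eef_rot: [0.078, 0.997, 0.0, 0.0]
ft_force: [-0.5, 0.3, -1.9]
width: 0.0558
grip_force: 15.0
```

{"name": "move_arm", "arguments": {"steps": [{"dx":0,"dy":0,"dz":0.2,"spin":0},{"dx":0,"dy":0,"dz":0.2,"spin":0},{"dx":0,"dy":0,"dz":0,"spin":0}]}}

```text
time: 6.4
ee_pos: [0.3744, -0.1838, 0.2936]
eef_rot: [0.078, 0.997, 0.0, -0.0]
ft_force: [0.7, 0.6, -2.2]
width: 0.0559
grip_force: 15.0
```

{"name": "move_arm", "arguments": {"steps": [{"dx":0,"dy":0,"dz":0.2,"spin":0},{"dx":0,"dy":0,"dz":0.2,"spin":0},{"dx":0,"dy":0,"dz":0,"spin":0}]}}

```text
time: 6.7
ee_pos: [0.3743, -0.1839, 0.2895]
eef_rot: [0.078, 0.997, 0.0, -0.0]
ft_force: [-2.1, 1.1, -0.5]
width: 0.0561
grip_force: 15.0
```

{"name": "move_arm", "arguments": {"steps": [{"dx":0,"dy":0,"dz":0.2,"spin":0},{"dx":0,"dy":0,"dz":0.2,"spin":0},{"dx":0,"dy":0,"dz":0,"spin":0}]}}

```text
time: 7.0
ee_pos: [0.3743, -0.1839, 0.2855]
eef_rot: [0.078, 0.997, 0.0, -0.0]
ft_force: [-4.1, 0.7, 1.4]
width: 0.0558
grip_force: 15.0
```

{"name": "move_arm", "arguments": {"steps": [{"dx":0,"dy":0,"dz":0.2,"spin":0},{"dx":0,"dy":0,"dz":0.2,"spin":0},{"dx":0,"dy":0,"dz":0.2,"spin":0},{"dx":0,"dy":0,"dz":0,"spin":0}]}}

```text
time: 7.4
ee_pos: [0.3742, -0.1838, 0.2793]
eef_rot: [0.078, 0.997, 0.0, -0.001]
ft_force: [-3.8, 2.0, 0.6]
width: 0.0561
grip_force: 15.0
```

Run:
```python
from h import *
goto(.375,-.1835,.164+.119,np.radians(80.7))
from bench import imaging
for n in("top","side"):
    c=imaging.camera(n); pickle.dump(c,open(f"pics/{n}3.pkl","wb"))
c=pickle.load(open("pics/side3.pkl","rb")); b=c["img"][220:360,230:400]
cv2.imwrite("pics/tl3.png",cv2.resize(b,(728,600),interpolation=cv2.INTER_CUBIC)[:,:,::-1])
```

```text
pos [ 0.3742 -0.1838  0.2793] f [-3.8  2.   0.6] w 0.0561 g 14.999091083882377 j7 1.75 y-ang 1.414
move cm [-0.08  0.05 -0.37] spin 0.005
R [[-0.988, 0.156, -0.001], [0.156, 0.988, 0.0], [0.001, 0.0, -1.0]]
```

View pics/tl3.png

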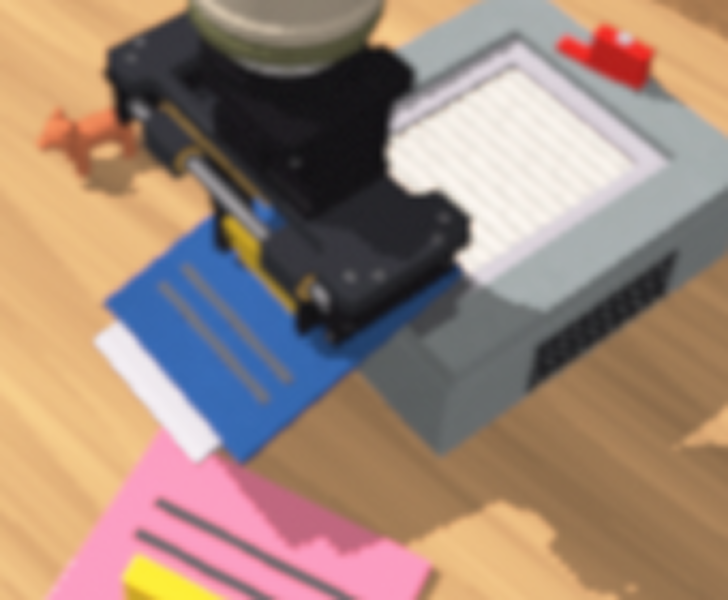

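The cover is tilted with its tongue down. The plate's -x corners are at (105,303) and (240,462) in the crop, with the tongue's end corners at (97,340) and (190,460). I'll get the tilt from these.

```bash
cat >> h.py <<'E'
def tilt(c,uv,M,st,yaw,pz=32.):
    "tilt (+x end up) and slips of cover from pixels of known cover points; pivot at grasp point"
    from scipy.optimize import least_squares
    g=st["ee_pos"]-[0,0,.164]
    def X(p): # theta, slip x, slip z (mm)
        return g+Ro.from_euler("z",yaw).apply(Ro.from_euler("y",-p[0]).apply((M-[p[1],0,pz+p[2]])/1000))
    s=least_squares(lambda p:np.r_[(proj(c,X(p))-uv).ravel(),p[1]/3,p[2]/3],[.2,0,0]); return s.x,s.fun.round(1)
E
python3 - <<'E'
from h import *
from bench import telemetry
st=telemetry.read_state()
c=pickle.load(open("pics/side3.pkl","rb"))
uv=np.array([(105,303),(240,462),(97,340),(190,460)])/4.283+[230,220]
M=np.array([(-75,60,6),(-75,-60,6),(-91,45,6),(-91,-45,6.)])
print(tilt(c,uv,M,st,np.radians(-9.2)))
E
```

```text
(array([0.28752066, 2.21207575, 0.95800337]), array([-0.6, -0.7,  0. ,  0.1, -0.7, -0.4,  1.5,  0.5,  0.7,  0.3]))
```

{"name": "move_arm", "arguments": {"steps": [{"dx":0,"dy":0,"dz":-1,"spin":0},{"dx":0,"dy":0,"dz":-2,"spin":0},{"dx":0,"dy":0,"dz":-2,"spin":0},{"dx":0,"dy":0,"dz":-2,"spin":0},{"dx":-1,"dy":0,"dz":0,"spin":0},{"dx":-2.5,"dy":0,"dz":0,"spin":0},{"dx":-3,"dy":0,"dz":0,"spin":0},{"dx":-3,"dy":0,"dz":0,"spin":0},{"dx":-3,"dy":0,"dz":0,"spin":0},{"dx":-3,"dy":0,"dz":0,"spin":0},{"dx":-1.6,"dy":0,"dz":0,"spin":0},{"dx":0,"dy":0,"dz":0,"spin":0}]}}

```text
time: 8.7
ee_pos: [0.5457, -0.21, 0.3483]
eef_rot: [0.077, 0.997, -0.001, -0.0]
ft_force: [-0.8, 0.9, -2.6]
width: 0.056
grip_force: 15.0
```

Run:
```python
from h import *
goto(.5427,-.2109,.349,np.radians(80.73))
from bench import imaging
for n in("top","side"):
    c=imaging.camera(n); pickle.dump(c,open(f"pics/{n}4.pkl","wb"))
c=pickle.load(open("pics/side4.pkl","rb")); b=c["img"][140:320,250:430]
d=pickle.load(open("pics/top4.pkl","rb"))["img"][140:270,290:400]
cv2.imwrite("pics/tl4.png",np.hstack([cv2.resize(b,(480,480),interpolation=cv2.INTER_CUBIC),cv2.resize(d,(320,480))])[:,:,::-1])
```

```text
pos [ 0.5457 -0.21    0.3483] f [-0.8  0.9 -2.6] w 0.056 g 14.997957967570983 j7 1.83 y-ang 1.416
move cm [ 0.28 -0.14 -0.07] spin 0.007
R [[-0.988, 0.154, -0.001], [0.154, 0.988, -0.001], [0.0, -0.001, -1.0]]
```

View pics/tl4.png

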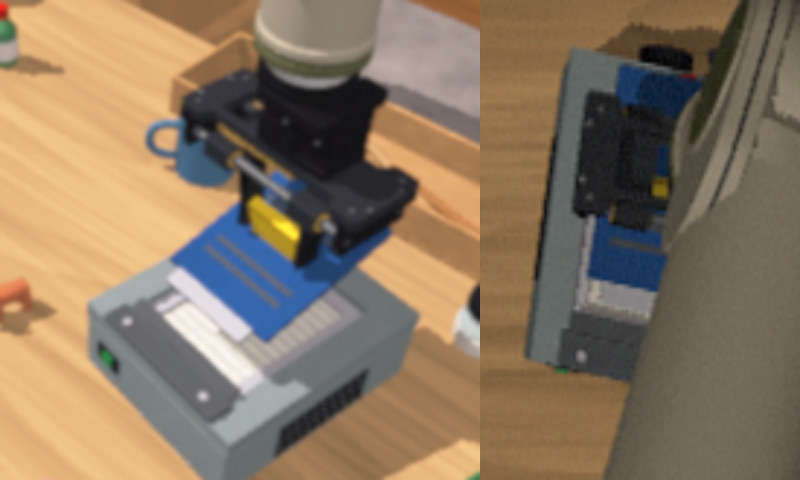

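The cover is above the recess, tongue towards the ledge. The plate's -x corners are at (170,258) and (265,340) in the crop, with the tongue's end corners at (168,285) and (240,340).

Run:
```python
from h import *
from bench import telemetry
st=telemetry.read_state()
c=pickle.load(open("pics/side4.pkl","rb"))
uv=np.array([(170,258),(265,340),(168,285),(240,340)])/2.667+[250,140]
M=np.array([(-75,60,6),(-75,-60,6),(-91,45,6),(-91,-45,6.)])
print(tilt(c,uv,M,st,np.radians(-9)))
t=pickle.load(open("pics/top0.pkl","rb")); s=pickle.load(open("pics/side4.pkl","rb"))
A=np.array([(174,483),(361,514)])/5+[290,140]; W=ray(t,A,.098); print("screws top",W, "mid",W.mean(0))
B=np.array([(125,322),(202,396)])/2.667+[250,140]; W2=ray(s,B,.098); print("side",W2.mean(0))
y=-.1617; R=np.array([[np.cos(y),-np.sin(y)],[np.sin(y),np.cos(y)]])
for w in(W,W2): print("housing frame", (w[:,:2]-[.5289,-.2086])@R*1000)
```

```text
(array([0.33476788, 1.87657056, 0.24578454]), array([ 0.1, -0.1,  0.7,  0.8, -0. , -2.2, -0.1,  1.3,  0.6,  0.1]))
screws top [[ 0.43284377 -0.14270534  0.098     ]
 [ 0.41768791 -0.24170883  0.098     ]] mid [ 0.42526584 -0.19220709  0.098     ]
side [ 0.42351171 -0.191453    0.098     ]
housing frame [[-105.4119722    49.57036802]
 [-104.43093541  -50.58165421]]
housing frame [[-107.2465798    49.75987919]
 [-106.3016324   -49.8474861 ]]
```

{"name": "move_arm", "arguments": {"steps": [{"dx":0.6,"dy":-0.1,"dz":1,"spin":0},{"dx":0,"dy":0,"dz":1.5,"spin":0},{"dx":0,"dy":0,"dz":1,"spin":0},{"dx":0,"dy":0,"dz":0.3,"spin":0},{"dx":0,"dy":0,"dz":0,"spin":0}]}}

```text
time: 9.3
ee_pos: [0.5371, -0.2105, 0.311]
eef_rot: [0.078, 0.997, 0.0, -0.001]
ft_force: [-0.6, -0.3, -3.0]
width: 0.0556
grip_force: 15.0
```

{"name": "move_arm", "arguments": {"steps": [{"dx":0,"dy":0,"dz":0.2,"spin":0},{"dx":0,"dy":0,"dz":0.2,"spin":0},{"dx":0,"dy":0,"dz":0,"spin":0}]}}

```text
time: 9.6
ee_pos: [0.5374, -0.2106, 0.3077]
eef_rot: [0.078, 0.997, 0.0, 0.0]
ft_force: [0.4, -0.3, -1.8]
width: 0.0557
grip_force: 15.0
```

{"name": "move_arm", "arguments": {"steps": [{"dx":0,"dy":0,"dz":0.2,"spin":0},{"dx":0,"dy":0,"dz":0.2,"spin":0},{"dx":0,"dy":0,"dz":0,"spin":0}]}}

```text
time: 9.9
ee_pos: [0.5372, -0.2105, 0.3033]
eef_rot: [0.078, 0.997, 0.0, -0.0]
ft_force: [-0.4, 0.2, -3.1]
width: 0.0557
grip_force: 15.0
```

{"name": "move_arm", "arguments": {"steps": [{"dx":-0.1,"dy":0,"dz":0.2,"spin":0},{"dx":0,"dy":0,"dz":0.1,"spin":0},{"dx":0,"dy":0,"dz":0,"spin":0}]}}

```text
time: 10.2
ee_pos: [0.5384, -0.2107, 0.3007]
eef_rot: [0.078, 0.997, 0.0, 0.0]
ft_force: [0.3, 1.1, -0.3]
width: 0.0559
grip_force: 15.0
```

Run:
```python
from h import *
goto(.5427,-.2109,.300,np.radians(80.73))
from bench import imaging
c=imaging.camera("side"); pickle.dump(c,open(f"pics/side5.pkl","wb"))
b=c["img"][190:320,270:420]
cv2.imwrite("pics/tl5.png",cv2.resize(b,(690,598),interpolation=cv2.INTER_CUBIC)[:,:,::-1])
```

```text
pos [ 0.5384 -0.2107  0.3007] f [ 0.3  1.1 -0.3] w 0.0559 g 14.999248118838295 j7 1.85 y-ang 1.414
move cm [-0.42  0.05  0.07] spin 0.005
R [[-0.988, 0.156, 0.0], [0.156, 0.988, 0.0], [-0.0, 0.0, -1.0]]
```

View pics/tl5.png

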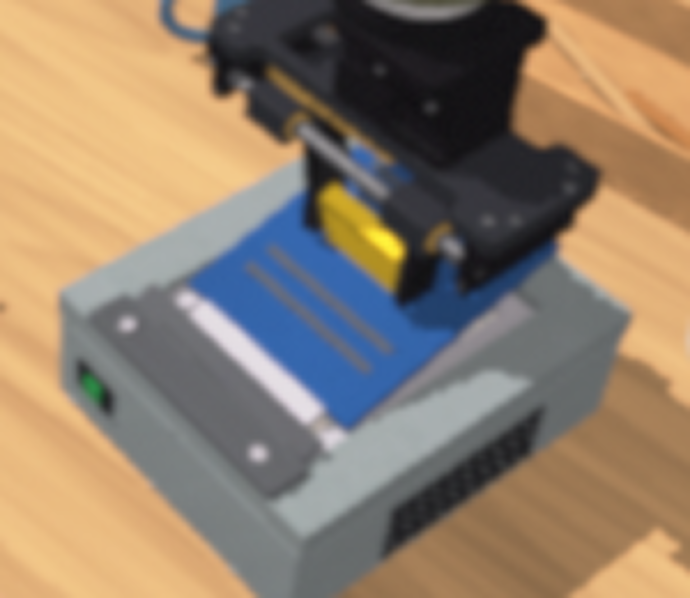

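The tongue is just in front of the ledge and resting lightly on the seat, at about 0.25 rad tilt. Now I'll slide it under.

{"name": "move_arm", "arguments": {"steps": [{"dx":0.3,"dy":0,"dz":0,"spin":0},{"dx":0.3,"dy":0,"dz":0,"spin":0},{"dx":0.3,"dy":0,"dz":0,"spin":0},{"dx":0.3,"dy":0,"dz":0,"spin":0},{"dx":0,"dy":0,"dz":0,"spin":0}]}}

```text
time: 10.75
ee_pos: [0.526, -0.2089, 0.3007]
eef_rot: [0.078, 0.997, 0.0, -0.0]
ft_force: [-0.6, -0.8, -1.1]
width: 0.0555
grip_force: 15.0
```

{"name": "move_arm", "arguments": {"steps": [{"dx":0.2,"dy":0,"dz":0,"spin":0},{"dx":0.1,"dy":0,"dz":0,"spin":0},{"dx":0,"dy":0,"dz":0,"spin":0}]}}

```text
time: 11.05
ee_pos: [0.5234, -0.2084, 0.3007]
eef_rot: [0.078, 0.997, 0.0, -0.0]
ft_force: [0.5, -0.4, -1.5]
width: 0.0555
grip_force: 15.0
```

{"name": "move_arm", "arguments": {"steps": [{"dx":0.1,"dy":0,"dz":0,"spin":0},{"dx":0.1,"dy":0,"dz":0,"spin":0},{"dx":0,"dy":0,"dz":0,"spin":0}]}}

```text
time: 11.35
ee_pos: [0.522, -0.2082, 0.3012]
eef_rot: [0.078, 0.997, -0.0, 0.001]
ft_force: [4.7, -1.5, -0.7]
width: 0.0559
grip_force: 15.0
```

{"name": "move_arm", "arguments": {"steps": [{"dx":0.1,"dy":0,"dz":0,"spin":0},{"dx":0.1,"dy":0,"dz":0,"spin":0},{"dx":0,"dy":0,"dz":0,"spin":0}]}}

```text
time: 11.65
ee_pos: [0.5209, -0.208, 0.302]
eef_rot: [0.078, 0.997, -0.0, 0.003]
ft_force: [8.1, -1.5, 0.6]
width: 0.056
grip_force: 15.0
```

The tongue is against the back wall (8 N). Next I'll swing the cover down along the arc.

{"name": "move_arm", "arguments": {"steps": [{"dx":-0.15,"dy":0,"dz":0,"spin":0},{"dx":-0.11,"dy":0,"dz":0.18,"spin":0},{"dx":-0.11,"dy":0,"dz":0.18,"spin":0},{"dx":-0.11,"dy":0,"dz":0.18,"spin":0},{"dx":0,"dy":0,"dz":0,"spin":0}]}}

```text
time: 12.15
ee_pos: [0.5247, -0.2086, 0.2953]
eef_rot: [0.078, 0.997, -0.0, 0.0]
ft_force: [5.0, -1.2, 2.4]
width: 0.0558
grip_force: 15.0
```

{"name": "move_arm", "arguments": {"steps": [{"dx":-0.11,"dy":0,"dz":0.18,"spin":0},{"dx":-0.11,"dy":0,"dz":0.18,"spin":0},{"dx":-0.11,"dy":0,"dz":0.18,"spin":0},{"dx":0,"dy":0,"dz":0,"spin":0}]}}

```text
time: 12.55
ee_pos: [0.5273, -0.209, 0.2892]
eef_rot: [0.078, 0.997, 0.0, -0.001]
ft_force: [1.7, 0.4, 0.4]
width: 0.056
grip_force: 15.0
```

{"name": "move_arm", "arguments": {"steps": [{"dx":-0.09,"dy":0,"dz":0.18,"spin":0},{"dx":-0.09,"dy":0,"dz":0.18,"spin":0},{"dx":-0.09,"dy":0,"dz":0.18,"spin":0},{"dx":-0.09,"dy":0,"dz":0.18,"spin":0},{"dx":0,"dy":0,"dz":0,"spin":0}]}}

```text
time: 13.05
ee_pos: [0.531, -0.2096, 0.2822]
eef_rot: [0.078, 0.997, 0.0, -0.0]
ft_force: [-0.4, -0.3, -1.1]
width: 0.0558
grip_force: 15.0
```

{"name": "move_arm", "arguments": {"steps": [{"dx":-0.1,"dy":0,"dz":0.1,"spin":0},{"dx":-0.1,"dy":0,"dz":0.1,"spin":0},{"dx":0,"dy":0,"dz":0,"spin":0}]}}

```text
time: 13.35
ee_pos: [0.5332, -0.2099, 0.2806]
eef_rot: [0.078, 0.997, 0.0, 0.0]
ft_force: [-0.9, 0.4, -1.2]
width: 0.0562
grip_force: 15.0
```

{"name": "move_arm", "arguments": {"steps": [{"dx":0,"dy":0,"dz":0.1,"spin":0},{"dx":0,"dy":0,"dz":0.1,"spin":0},{"dx":0,"dy":0,"dz":0,"spin":0}]}}

```text
time: 13.65
ee_pos: [0.5334, -0.21, 0.2789]
eef_rot: [0.078, 0.997, -0.0, 0.001]
ft_force: [1.0, -0.8, -1.2]
width: 0.0556
grip_force: 15.0
```

{"name": "move_arm", "arguments": {"steps": [{"dx":0,"dy":0,"dz":0.1,"spin":0},{"dx":0,"dy":0,"dz":0,"spin":0}]}}

```text
time: 13.85
ee_pos: [0.5332, -0.2099, 0.2777]
eef_rot: [0.078, 0.997, 0.0, 0.0]
ft_force: [1.3, -0.4, -0.1]
width: 0.0559
grip_force: 15.0
```

{"name": "move_arm", "arguments": {"steps": [{"dx":0,"dy":0,"dz":0.1,"spin":0},{"dx":0,"dy":0,"dz":0.1,"spin":0},{"dx":0,"dy":0,"dz":0,"spin":0}]}}

```text
time: 14.15
ee_pos: [0.5332, -0.2101, 0.2773]
eef_rot: [0.078, 0.997, 0.0, 0.0]
ft_force: [-5.9, 2.7, 16.4]
width: 0.0557
grip_force: 15.0
```

Run:
```python
from h import *
goto(.5324,-.2092,.275,np.radians(80.73))
from bench import imaging
for n in("top","side"):
    c=imaging.camera(n); pickle.dump(c,open(f"pics/{n}6.pkl","wb"))
c=pickle.load(open("pics/side6.pkl","rb"));b=c["img"][190:320,270:420]
cv2.imwrite("pics/tl6.png",cv2.resize(b,(690,598),interpolation=cv2.INTER_CUBIC)[:,:,::-1])
```

```text
pos [ 0.5332 -0.2101  0.2773] f [-5.9  2.7 16.4] w 0.0557 g 14.998142276890576 j7 1.86 y-ang 1.414
move cm [0.09 0.07 0.23] spin 0.005
R [[-0.988, 0.156, 0.001], [0.156, 0.988, 0.001], [-0.001, 0.001, -1.0]]
```

View pics/tl6.png

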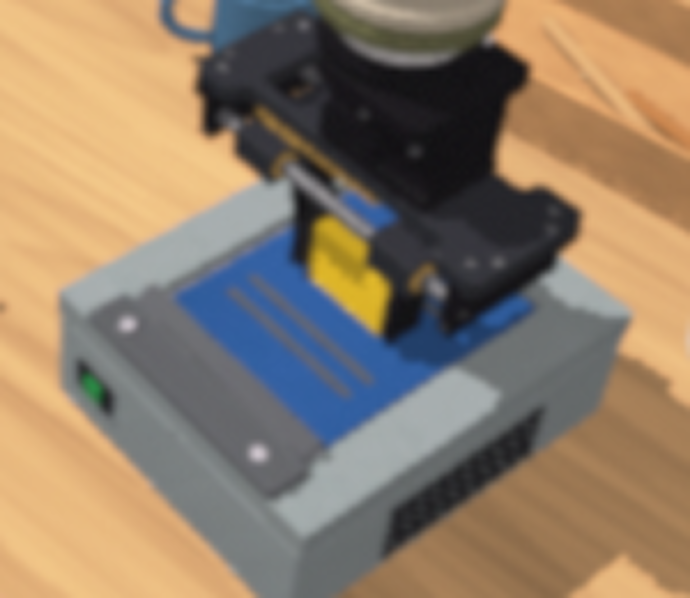

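The picture shows the cover flat in its recess, with the whole tongue under the ledge. It met a firm 16 N stop at the seated height. I'll ease off, release and lift.

{"name": "move_arm", "arguments": {"steps": [{"dx":0.1,"dy":0,"dz":-0.15,"spin":0},{"dx":0,"dy":0,"dz":0,"spin":0}]}}

```text
time: 14.45
ee_pos: [0.5318, -0.2099, 0.2773]
eef_rot: [0.078, 0.997, 0.0, -0.0]
ft_force: [-2.3, 0.4, 4.6]
width: 0.0558
grip_force: 15.0
```

{"name": "move_arm", "arguments": {"steps": [{"dx":0,"dy":0,"dz":0,"spin":0},{"dx":0,"dy":0,"dz":0,"spin":0},{"dx":0,"dy":0,"dz":0,"spin":0},{"dx":0,"dy":0,"dz":0,"spin":0},{"dx":0,"dy":0,"dz":0,"spin":0},{"dx":0,"dy":0,"dz":-2,"spin":0},{"dx":0,"dy":0,"dz":-3,"spin":0},{"dx":0,"dy":0,"dz":-4,"spin":0},{"dx":3,"dy":4,"dz":-1,"spin":0},{"dx":2,"dy":4,"dz":0,"spin":0},{"dx":2,"dy":4,"dz":0,"spin":0},{"dx":2,"dy":4,"dz":0,"spin":0}], "claw": 8.0}}

```text
time: 15.65
ee_pos: [0.4678, -0.0371, 0.3773]
eef_rot: [0.078, 0.997, 0.0, 0.0]
ft_force: [1.0, 1.1, 0.9]
width: 0.0803
grip_force: 0.0
```

Run:
```python
from h import *
from bench import imaging
for n in("top","side"):
    c=imaging.camera(n); pickle.dump(c,open(f"pics/{n}7.pkl","wb"))
t=pickle.load(open("pics/top7.pkl","rb"))
b=(300,400,140,255)
y=-.1617; R=np.array([[np.cos(y),-np.sin(y)],[np.sin(y),np.cos(y)]])
H=lambda P:(np.atleast_2d(P)[:,:2]-[.5289,-.2086])@R*1000
P=H(ray(t,blob(mask(t,(100,120,40),(125,255,255),b))[:,0],.088)); print("blue x",np.percentile(P[:,0],[1,99]),"y",np.percentile(P[:,1],[1,99]))
(cx,cy),wh,a=rect(t,mask(t,(18,120,100),(35,255,255),b),.128); print("yel top in housing if z=128",H([cx/1000,cy/1000]),wh,a)
s=pickle.load(open("pics/side7.pkl","rb")); m=blob(mask(s,(18,120,80),(35,255,255),(300,400,190,300)))[:,0]; print("side yellow px",m.mean(0),m.min(0),m.max(0))
G=np.array([(dx,dy,z) for dx in(-6,6) for dy in(-28,28) for z in (88,128)])+[3.5,0,0]
W=np.c_[G[:,:2]/1000@R.T+[.5289,-.2086],G[:,2]/1000]; q=proj(s,W); print("expected",q.min(0),q.max(0))
# catch: red contour at top
m=mask(t,(0,150,80),(8,255,255),(300,400,145,185)); (cx,cy),wh,a=rect(t,m,.11); print("red",cx,cy,wh,a)
s_=(0,150,80); m=blob(mask(s,(0,150,80),(8,255,255),(340,410,215,260)))[:,0]; print("red side",m.mean(0))
goto(.6276,-.2247,.40,np.radians(80.7))
a=t["img"][130:260,290:410]; b=s["img"][190:320,270:420]
cv2.imwrite("pics/tl7.png",np.hstack([cv2.resize(a,(369,400)),cv2.resize(b,(431,400))])[:,:,::-1])
```

```text
blue x [-70.172766    76.98528304] y [-60.39953309  58.20862983]
yel top in housing if z=128 [[ 3.20341452 -1.19558927]] (55.270687103271484, 10.697138786315918) 81.21995544433594
side yellow px [346.96551724 250.0862069 ] [337 238] [357 262]
expected [335.86373846 235.80817651] [358.19417337 263.56631154]
red 627.4327392578125 -214.68972778320312 (14.063817024230957, 58.90880584716797) 6.493353366851807
red side [372.12962963 232.09259259]
pos [ 0.4675 -0.0332  0.3771] f [ 0.1  0.3 -0.1] w 0.08 g 0.0 j7 1.4 y-ang 1.422
move cm [-18.68 -16.55  -2.33] spin 0.013
R [[-0.989, 0.149, -0.0], [0.149, 0.989, 0.002], [0.0, 0.002, -1.0]]
```

View pics/tl7.png

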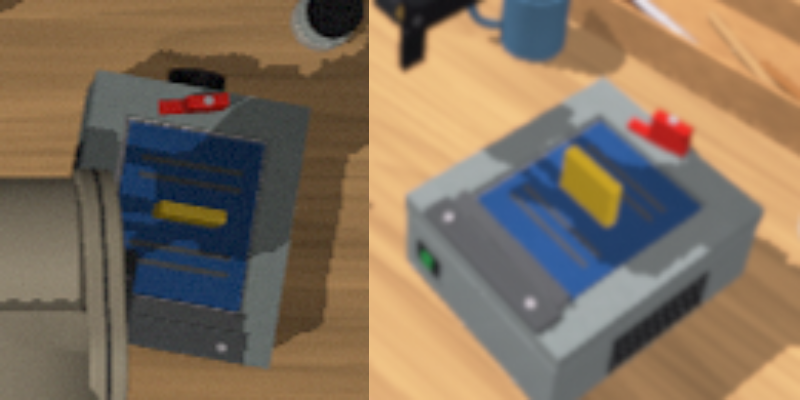

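The cover is seated, centred at x = 3.2 mm in the housing. The catch's axis is at about (0.6285, -0.2246) and the catch angle is about 0.15. I'll move above it, turn the fingers to straddle it, and descend.

{"name": "move_arm", "arguments": {"steps": [{"dx":-2.35,"dy":-2.07,"dz":-0.3,"spin":0},{"dx":-2.35,"dy":-2.07,"dz":-0.3,"spin":0},{"dx":-2.35,"dy":-2.07,"dz":-0.3,"spin":0},{"dx":-2.35,"dy":-2.07,"dz":-0.3,"spin":0},{"dx":-2.35,"dy":-2.07,"dz":-0.3,"spin":0},{"dx":-2.35,"dy":-2.07,"dz":-0.3,"spin":0},{"dx":-2.35,"dy":-2.07,"dz":0,"spin":0},{"dx":-2.35,"dy":-2.07,"dz":0,"spin":0},{"dx":0,"dy":0,"dz":0,"spin":0.13},{"dx":0,"dy":0,"dz":0,"spin":0.13},{"dx":0,"dy":0,"dz":0,"spin":0.13},{"dx":0,"dy":0,"dz":0,"spin":0.13}], "claw": 3.2}}

```text
time: 16.95
ee_pos: [0.6285, -0.2318, 0.3948]
eef_rot: [0.335, 0.942, -0.0, -0.0]
ft_force: [-1.1, 0.4, -0.6]
width: 0.0318
grip_force: 0.0
```

{"name": "move_arm", "arguments": {"steps": [{"dx":0,"dy":0,"dz":0,"spin":0.13},{"dx":0,"dy":0,"dz":0,"spin":0.13},{"dx":0,"dy":0,"dz":0,"spin":0.13},{"dx":0,"dy":0,"dz":0,"spin":0.13},{"dx":0,"dy":0,"dz":0,"spin":0.13},{"dx":0,"dy":0,"dz":0,"spin":0.13},{"dx":0,"dy":0,"dz":0,"spin":0}]}}

```text
time: 17.65
ee_pos: [0.6286, -0.2315, 0.3947]
eef_rot: [0.666, 0.746, -0.0, -0.0]
ft_force: [0.1, 0.5, -0.1]
width: 0.0321
grip_force: 0.0
```

Run:
```python
from h import *
goto(.6285,-.2246,.278,np.radians(6.5))
```

```text
pos [ 0.6286 -0.2315  0.3947] f [ 0.1  0.5 -0.1] w 0.0321 g 0.0 j7 0.65 y-ang 0.112
move cm [ 0.69  0.08 11.67] spin -0.001
R [[-0.112, 0.994, -0.001], [0.994, 0.112, -0.0], [-0.0, -0.001, -1.0]]
```

{"name": "move_arm", "arguments": {"steps": [{"dx":0.7,"dy":0.1,"dz":2,"spin":0},{"dx":0,"dy":0,"dz":3,"spin":0},{"dx":0,"dy":0,"dz":2.5,"spin":0},{"dx":0,"dy":0,"dz":1.5,"spin":0},{"dx":0,"dy":0,"dz":1.2,"spin":0},{"dx":0,"dy":0,"dz":0,"spin":0},{"dx":0,"dy":0,"dz":0.8,"spin":0},{"dx":0,"dy":0,"dz":0.6,"spin":0},{"dx":0,"dy":0,"dz":0,"spin":0}]}}

```text
time: 18.55
ee_pos: [0.6286, -0.2243, 0.2786]
eef_rot: [0.666, 0.746, -0.0, -0.0]
ft_force: [-0.8, 0.2, 0.0]
width: 0.0319
grip_force: 0.0
```

{"name": "move_arm", "arguments": {"steps": [{"dx":0,"dy":0,"dz":0,"spin":0},{"dx":0,"dy":0,"dz":0,"spin":0},{"dx":0,"dy":0,"dz":0,"spin":0},{"dx":0,"dy":0,"dz":0,"spin":0},{"dx":0,"dy":0,"dz":0,"spin":0}], "claw": 0.5, "squeeze": 12}}

```text
time: 19.05
ee_pos: [0.6286, -0.2246, 0.2793]
eef_rot: [0.666, 0.746, 0.0, 0.0]
ft_force: [-2.2, -0.6, 2.9]
width: 0.0121
grip_force: 12.0
```

Now it's gripped (12 mm). Turning about 1.3 rad anticlockwise.

{"name": "move_arm", "arguments": {"steps": [{"dx":0,"dy":0,"dz":0,"spin":-0.1},{"dx":0,"dy":0,"dz":0,"spin":-0.12},{"dx":0,"dy":0,"dz":0,"spin":-0.12},{"dx":0,"dy":0,"dz":0,"spin":-0.12},{"dx":0,"dy":0,"dz":0,"spin":-0.12},{"dx":0,"dy":0,"dz":0,"spin":-0.12},{"dx":0,"dy":0,"dz":0,"spin":0}]}}

```text
time: 19.75
ee_pos: [0.6287, -0.2245, 0.2793]
eef_rot: [0.369, 0.93, 0.0, 0.0]
ft_force: [0.6, -0.1, 1.1]
width: 0.0121
grip_force: 12.0
```

{"name": "move_arm", "arguments": {"steps": [{"dx":0,"dy":0,"dz":0,"spin":-0.12},{"dx":0,"dy":0,"dz":0,"spin":-0.12},{"dx":0,"dy":0,"dz":0,"spin":-0.12},{"dx":0,"dy":0,"dz":0,"spin":-0.12},{"dx":0,"dy":0,"dz":0,"spin":-0.08},{"dx":0,"dy":0,"dz":0,"spin":-0.05},{"dx":0,"dy":0,"dz":0,"spin":0}]}}

```text
time: 20.45
ee_pos: [0.6289, -0.2243, 0.2793]
eef_rot: [0.075, 0.997, 0.0, 0.0]
ft_force: [0.3, -0.1, 3.1]
width: 0.0119
grip_force: 12.0
```

Run:
```python
from h import *
from bench import telemetry
print(telemetry.read_state()["torque"]); goto(.6285,-.2246,.278,np.radians(80.7))
```

```text
[ 0.19204497 -0.01180778 -0.17159469]
pos [ 0.6289 -0.2243  0.2793] f [ 0.3 -0.1  3.1] w 0.0119 g 12.0001603779383 j7 1.87 y-ang 1.421
move cm [ 0.03 -0.03  0.13] spin 0.013
R [[-0.989, 0.149, 0.001], [0.149, 0.989, 0.0], [-0.001, 0.001, -1.0]]
```

{"name": "move_arm", "arguments": {"steps": [{"dx":0,"dy":0,"dz":0,"spin":-0.03},{"dx":0,"dy":0,"dz":0,"spin":-0.02},{"dx":0,"dy":0,"dz":0,"spin":0}]}}

```text
time: 20.75
ee_pos: [0.629, -0.2243, 0.2793]
eef_rot: [0.048, 0.999, 0.0, 0.0]
ft_force: [0.9, 1.9, 2.6]
width: 0.0125
grip_force: 12.0
```

Run:
```python
from h import *
from bench import telemetry
print(telemetry.read_state()["torque"]); goto(.6285,-.2246,.278,np.radians(80.7))
```

```text
[ 0.30088763 -0.3782443  -0.30509558]
pos [ 0.629  -0.2243  0.2793] f [0.9 1.9 2.6] w 0.0125 g 11.999942259863019 j7 1.92 y-ang 1.474
move cm [ 0.04 -0.04  0.13] spin 0.065
R [[-0.995, 0.097, 0.001], [0.097, 0.995, 0.0], [-0.001, 0.0, -1.0]]
```

The torque rises to 0.3 N m and the pads begin to yaw on the slab, so the catch is at its stop. I'll release, lift and check.

{"name": "move_arm", "arguments": {"steps": [{"dx":0,"dy":0,"dz":0,"spin":0},{"dx":0,"dy":0,"dz":0,"spin":0},{"dx":0,"dy":0,"dz":0,"spin":0},{"dx":0,"dy":0,"dz":-1,"spin":0},{"dx":0,"dy":0,"dz":-3,"spin":0},{"dx":0,"dy":0,"dz":-4,"spin":0},{"dx":0,"dy":0,"dz":-4,"spin":0},{"dx":3,"dy":4,"dz":0,"spin":0},{"dx":3,"dy":4,"dz":0,"spin":0},{"dx":3,"dy":4,"dz":0,"spin":0},{"dx":3,"dy":4,"dz":0,"spin":0},{"dx":0,"dy":4,"dz":0,"spin":0}], "claw": 4.0}}

```text
time: 21.95
ee_pos: [0.5258, -0.0129, 0.4001]
eef_rot: [0.049, 0.999, 0.001, 0.0]
ft_force: [1.6, -0.7, 0.8]
width: 0.0398
grip_force: 0.0
```

Run:
```python
from h import *
from bench import imaging
t=imaging.camera("top"); s=imaging.camera("side")
y=-.1617; R=np.array([[np.cos(y),-np.sin(y)],[np.sin(y),np.cos(y)]])
H=lambda P:(np.atleast_2d(P)[:,:2]-[.5289,-.2086])@R*1000
b=(300,400,140,255)
print("red",rect(t,mask(t,(0,150,80),(8,255,255),b),.11))
P=H(ray(t,blob(mask(t,(0,150,80),(8,255,255),b))[:,0],.11)); print("red x",P[:,0].min(),P[:,0].max(),"y",P[:,1].min(),P[:,1].max())
(cx,cy),wh,a=rect(t,mask(t,(18,120,100),(35,255,255),b),.128); print("yel",H([cx/1000,cy/1000]),wh,a)
m=blob(mask(s,(18,120,80),(35,255,255),(300,400,190,300)))[:,0]; print("side yellow",m.mean(0))
goto(.6,0,.4,1.4)
```

```text
red ((630.1277465820312, -225.5174102783203), (10.428018569946289, 35.199405670166016), 80.59514617919922)
red x 85.02382792944559 120.22414927120876 y -5.577960655426768 4.854595656776954
yel [[1.68834778 1.14769944]] (59.98276138305664, 14.546262741088867) 81.22321319580078
side yellow [346.76271186 249.81355932]
pos [ 0.5282 -0.0079  0.3999] f [ 0.7  0.2 -0.5] w 0.0399 g 0.0 j7 1.45 y-ang 1.482
move cm [-7.09  1.42  0.  ] spin 0.082
R [[-0.996, 0.089, 0.001], [0.089, 0.996, 0.003], [-0.001, 0.003, -1.0]]
```

```bash
python3 -c "
from bench import job; print(job.close_job())"
```

```text
the job is handed in; nothing more can be done
None
```

The blue cover is hooked under the ledge and lies in its recess, the red catch is turned over its edge to the stop, and the gripper is clear; I handed the job in at about 22 s, and no verdict came back.

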